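# Seat the mould half and show the wax ball to the inspection camera

## Task

In the mould carrier that has the wax ball, the rubber mould half stands up out of its frame: with the carrier standing on the bench, press the mould half fully home, flush with the rim. Then pick the carrier up by its grip and carry it level, so that the loose ball stays in its pocket, to the inspection camera, and finish holding it there in the air, level and still, with the ball centred before the lens, its centre 80 mm from it. Do not touch the ball or the camera, and leave the other things alone.

Things in the scene. Friction and masses are not known exactly. Their poses are not given: they have to be found in the camera images.
- carrier: Mould carrier with the ball: aluminium frame 99 mm long (x), 69 wide (y), rim 23 mm above its underside; a flat 3 mm tongue at its -x end carries an upright grip block. Origin: centre of the frame's underside; x points away from the grip, z up. With mould half and ball about 0.31 kg, centre of mass about 17 mm from the frame's centre towards the grip.
- grip (a point): On the carrier's black plastic grip block, on its vertical centre line, 28 mm above the carrier's underside; axes as the carrier's. The block is 20 mm (x) by 32 mm (y), from 3 to 48 mm above the underside, centred 105 mm from the frame's centre, with 45 mm free between it and the frame. It may be pinched along x or y.
- mould (a joint): How far the pink rubber mould half (90 x 60 x 20 mm) stands up out of the frame, in m: 0 = fully home on the frame's floor, face flush with the rim; starts at 0.006 to 0.008. A tight rubber fit that stays where it is left: about 8 N straight down anywhere on its face moves it.
- land (a point): A bare spot on the mould half's top face, on its long centre line, 35 mm from the pocket's centre away from the grip and 22 mm from the face's far edge: room to press. Moves with the mould half.
- pocket (a point): Where the ball's centre rests in the mould half's round pocket (27 mm wide, 7 mm deep): 8 mm above the mould's face, 93 mm along the carrier's x from the grip's centre; with the mould home it is 31 mm above the carrier's underside, 3 mm above grip. Moves with the mould half.
- wax_ball: The loose wax ball, 30 mm diameter, 13 g; it has about 1 mm of play in the pocket and rolls out if the carrier is tipped far. Origin on its surface, turns as it rolls: use wax_ball_center.
- wax_ball_center (a point): Centre of the wax ball.
- inspection_camera: Inspection camera, fixed to the bench: base plate 120 x 100 x 12 mm, a pillar 240 mm high at its back, camera with a horizontal lens 170 mm above the bench and a white ring light 60 mm across round the front of the lens. Origin: on the bench straight under the centre of the lens front; the base's centre is 91 mm behind it (+x). It looks along its own -x.
- lens (a point): Centre of the lens front, 170 mm above the bench; axes as the camera's.
- focus (a point): Point on the lens's axis 80 mm in front of the lens front, 170 mm above the bench; axes as the camera's: its -x is the way the camera looks.
- spare_carrier: A second carrier of the same make and size, without a ball, its mould half flush with the rim. Origin and axes as for the first. Leave alone.
- mould_a: Closed pink rubber mould, 75 x 50 x 36 mm, loose. Origin: centre of its underside. Leave alone.
- mould_b: Closed pink rubber mould, 75 x 50 x 40 mm, loose. Origin: centre of its underside. Leave alone.
- mould_c: Closed pink rubber mould, 75 x 50 x 36 mm, loose. Origin: centre of its underside. Leave alone.
- wax_ring: Wax ring pattern lying flat, 34 mm across, 8 mm high, loose. Origin: centre of its underside. Leave alone.
- spray_can: Can of mould release spray, 54 mm diameter, about 170 mm high, loose. Origin: centre of its underside. Leave alone.
- scrap_bowl: White bowl, 100 mm across, 45 mm high, loose. Origin: centre of its underside. Leave alone.
- spatula: Small spatula, 150 mm long, lying flat, loose. Leave alone.
There are look-alikes about, which are no part of the job. What is shaped like the carrier but brown or turquoise is not meant.

How it is judged:
By the outcome, as a careful person would: the job done as asked, in the order asked, and still so for the second after the job is handed in, while the arm keeps its last pose, push and grip.
It also fails if it takes over 64 s, if anything falls off the work surface, if the arm or the gripper's body presses on something with over 40 N, if the wrist force passes 120 N, or if a joint passes its speed limit or range.

## Robot

A 6-joint arm with a two-finger parallel gripper is mounted at the origin on the work surface. World frame = base frame: x ahead of the robot, y to its left, z up, the work surface at z = 0. Lengths are in mm, angles in rad, forces in N, time in s.
With the tool pointing down it reaches from about 350 to 875 mm from the base axis. Payload 4.2 kg.
Tool frame: the origin (TCP) lies between the finger pads; the fingertips stand 25 mm ahead of it and the grasp point (between the pads) lies 6 mm ahead of it; z points along the fingers, y is the line along which they close (so a half turn about z gives the same grasp; the last joint's range is limited). The gripper opens to 85 mm and grips with 20 to 120 N. Pads are 22 mm wide; open, the fingers measure 114 mm over their backs; the gripper's body (76 mm by 85 mm) begins 54 mm behind the grasp point. The pads swing forward as they close: fully open they stand 13 mm farther back than shut.
Start: joints at [1.52, 0.385, 0.008, 0, -1.194, -0.259], TCP at [190.51, 595.235, 256.312] pointing down, gripper open.
Joint ranges: [-3.14, 3.14], [-1.21, 2.06], [-1.07, 1.41], [-3.16, 2.05], [-2.99, -0.16], [-3.1, 3.1]. Speed limits (rad/s): [2.79, 2.79, 3.14, 3.14, 3.14, 3.14].

## Interface

Orientations are given as a unit quaternion [x, y, z, w].
In Python, from bench import read_state, imaging, workorder, nets gives the robot as it stands.
- The arm moves only by the tool apply_moves, never from a script. Its argument "rows" is a list of rows, each an object with "hand": the opening, from -1 (shut) to 1 (fully open); "delta_pos": the shift along the tool's x, y, z in mm, a list of three; "yaw": the turn about the tool's z in rad. A call has 1 to 12 rows; each row is the pose to reach, as a shift and turn from the pose commanded when the call began, along the tool's axes at that moment; what a row does not reach only later rows make up. A row lasts 1/12 s, in which the tool goes at most 41.7 mm and 7.16 degrees, less where a joint would pass 70% of its speed; a pose out of reach is approached as far as the arm can. A call with a gripper value outside its range is refused whole. The fingers move at their own pace and stop on an object; the grip force is fixed at half the most. Time passes only in rows, so rows that repeat a pose let the fingers close. It gives the time, the measured TCP pose, the force, the opening and the grip force at its end, in the units of the state.
- read_state(): the state, without advancing time (a new reading comes with each control period).
- imaging.get_image(name): name is "scene" or "side" or "wrist"; returns a dict with "pixels" (400x640x3 uint8, red, green, blue), "fx", "fy", "cx", "cy" (pixels), "xyz" and "rotation" of the camera in the world. Camera axes: x right, y down, z forward; pixel columns grow to the right and rows downward; lengths in mm; the calibration is good to about 2 mm. A picture is of the moment at which its call begins. There is no depth.
- workorder.job_done(): hands the job in; it is judged then, once.
Trained networks look in the newest picture that a camera, given by its name, has taken for a name from the list of things; names that differ only in an ending like _2 or _b are one class to them, and where a whole thing is asked for, a point or a joint stands for the part that bears it (a point fixed in the world has none). Each returns a list of dicts, best first, with "score" (0 to 1); they miss things now and then, are a little off and sometimes report something else, mostly with a low value. They report only what shows in the picture. A call takes as long as a camera call. They do not tell look-alikes from the thing itself.
- nets.find_in(camera, query): "location" ([row, column] in pixels, amid what is visible of it).
- nets.pinpoint(camera, query): "location" ([row, column] in pixels: a listed point, or the origin of a listed thing).
The state is a dict: "clock": time; "joints": joint angles; "joint_vel": joint speeds; "joint_efforts": joint torques, N m; "position": TCP position; "ee_rot": TCP orientation; "contact_force": force on the tool from outside, world axes, zero at the start; "wrist_torque": the same for the moment, N m; "gripper_width": finger opening in mm; "grasp_force": force on a finger pad.
Only numpy, scipy, OpenCV 4.12 (cv2) and the standard library are available. Lean on these libraries where they do the work, as an engineer would, in place of code of your own. Each camera call takes 0.05 s, during which the arm holds its last target. There are 200 camera calls.

## Working session

There is one attempt and no reset: what is moved stays moved. The work goes in short steps, Python scripts to look and compute and a tool call to move; the robot and the scene stay as the last step left them, time stands still between calls to the robot, and variables do not carry over. Pictures are saved under pics/ and viewed, at most 10 in all, crops included, and the job is handed in when it is done.

Besides the shell and the picture viewer there is one more tool, called after "Request:" by a JSON object that holds its "fn" and its "kwargs", one argument or row to a line. apply_moves: Moves the arm, as the interface text tells. Its arguments: {"type":"object","properties":{"rows":{"type":"array"}},"required":["rows"]}

```bash
ls; mkdir -p pics; cat > h.py <<'E'
import numpy as np, cv2
from bench import read_state, imaging, workorder, nets
from scipy.spatial.transform import Rotation as R
def ray(im,rc):
    d=np.array([(rc[1]-im['cx'])/im['fx'],(rc[0]-im['cy'])/im['fy'],1.])
    Rm=np.array(im['rotation']); 
    if Rm.shape!=(3,3): Rm=R.from_quat(Rm).as_matrix()
    d=Rm@d; return np.array(im['xyz'],float),d/np.linalg.norm(d)
def onz(im,rc,z):
    o,d=ray(im,rc); return o+d*(z-o[2])/d[2]
def tri(rs):
    A=np.zeros((3,3));b=np.zeros(3)
    for o,d in rs:
        P=np.eye(3)-np.outer(d,d);A+=P;b+=P@o
    x=np.linalg.solve(A,b)
    return x,[float(np.linalg.norm((np.eye(3)-np.outer(d,d))@(x-o))) for o,d in rs]
def proj(im,p):
    Rm=np.array(im['rotation'])
    c=Rm.T@(np.array(p,float)-np.array(im['xyz'])); return np.array([im['cy']+im['fy']*c[1]/c[2],im['cx']+im['fx']*c[0]/c[2]])
E
python3 - <<'E'
from h import *
np.set_printoptions(precision=1,suppress=True)
for c in ['scene','side','wrist']:
    im=imaging.get_image(c); cv2.imwrite(f'pics/{c}0.png',im['pixels'][:,:,::-1])
    print(c,im['fx'],im['xyz'],np.array(im['rotation']).shape,np.array(im['rotation'])[:,2])
    for q in ['carrier','wax_ball','inspection_camera']:
        print(' F',q,[(np.round(r['location']).tolist(),round(r['score'],2)) for r in nets.find_in(c,q)])
    for q in ['grip','land','pocket','wax_ball_center','lens','focus','carrier','inspection_camera']:
        print(' P',q,[(np.round(r['location'],1).tolist(),round(r['score'],2)) for r in nets.pinpoint(c,q)])
print(read_state())
E
```

```text
picsTraceback (most recent call last):
  File "<stdin>", line 5, in <module>
IndexError: too many indices for array: array is 1-dimensional, but 2 were indexed
```

```bash
python3 - <<'E'
s=open('h.py').read()
s=s.replace("    Rm=np.array(im['rotation']); \n    if Rm.shape!=(3,3): Rm=R.from_quat(Rm).as_matrix()\n","    Rm=rm(im)\n").replace("    Rm=np.array(im['rotation'])\n","    Rm=rm(im)\n").replace("def ray","def rm(im):\n    a=np.array(im['rotation'],float)\n    return a if a.shape==(3,3) else (R.from_quat(a) if a.size==4 else R.from_rotvec(a)).as_matrix()\ndef ray",1)
open('h.py','w').write(s)
E
python3 - <<'E'
from h import *
np.set_printoptions(precision=2,suppress=True)
for c in ['scene','side','wrist']:
    im=imaging.get_image(c); cv2.imwrite(f'pics/{c}0.png',im['pixels'][:,:,::-1])
    print(c,im['fx'],im['xyz'],im['rotation'],rm(im)[:,2])
    for q in ['carrier','wax_ball','inspection_camera']:
        print(' F',q,[(np.round(r['location']).tolist(),round(r['score'],2)) for r in nets.find_in(c,q)])
    for q in ['grip','land','pocket','wax_ball_center','lens','focus','carrier','inspection_camera']:
        print(' P',q,[(np.round(r['location'],1).tolist(),round(r['score'],2)) for r in nets.pinpoint(c,q)])
print(read_state())
a=[cv2.imread(f'pics/{c}0.png') for c in ['scene','side']]
E
```

```text
scene 432.89951236105577 [1391.66 -417.15 1438.27] [ 0.79  0.54 -0.16 -0.25] [-0.52  0.22 -0.82]
 F carrier [([220.0, 174.0], 0.98), ([292.0, 294.0], 0.77), ([232.0, 277.0], 0.71), ([204.0, 236.0], 0.48)]
 F wax_ball []
 F inspection_camera [([273.0, 355.0], 0.86), ([201.0, 236.0], 0.55)]
 P grip [([205.2, 156.0], 0.75), ([302.6, 275.5], 0.74), ([205.1, 392.6], 0.67), ([210.4, 278.8], 0.62)]
 P land [([280.1, 304.4], 0.89), ([240.1, 275.0], 0.76), ([226.4, 181.3], 0.54), ([227.1, 272.9], 0.39), ([231.9, 276.6], 0.31), ([231.4, 350.8], 0.19)]
 P pocket [([222.2, 171.5], 0.79), ([234.4, 275.8], 0.67), ([288.0, 297.7], 0.63)]
 P wax_ball_center [([228.3, 273.3], 0.61)]
 P lens [([231.9, 351.6], 0.59)]
 P focus [([273.1, 240.9], 0.59)]
 P carrier [([236.3, 279.3], 0.84), ([226.7, 177.3], 0.81), ([288.6, 298.2], 0.74)]
 P inspection_camera [([258.7, 349.6], 0.58)]
side 425.41408471886876 [ -60.53 -805.1  1127.84] [ 0.87 -0.31  0.13 -0.35] [ 0.44  0.53 -0.73]
 F carrier [([217.0, 402.0], 0.76), ([372.0, 388.0], 0.71), ([252.0, 345.0], 0.62)]
 F wax_ball [([245.0, 351.0], 0.52)]
 F inspecti
[... 550 characters left out ...]
10.6312032867477 [266.43 570.6  373.93] [-0.58  0.8   0.13 -0.09] [-0.29  0.09 -0.95]
 F carrier []
 F wax_ball []
 F inspection_camera []
 P grip []
 P land []
 P pocket []
 P wax_ball_center []
 P lens []
 P focus []
 P carrier []
 P inspection_camera []
{'clock': 1.85, 'joints': array([ 1.52,  0.38,  0.01, -0.  , -1.19, -0.26]), 'joint_vel': array([-0.,  0.,  0.,  0.,  0., -0.]), 'joint_efforts': array([  0.  , -39.21,  18.86,   4.19,  -0.  ,   0.  ]), 'position': array([190.48, 595.24, 256.32]), 'ee_rot': array([ 0.99, -0.15, -0.  , -0.  ]), 'contact_force': array([ 0.12, -0.64, -0.36]), 'wrist_torque': array([-0.03, -0.01, -0.02]), 'grasp_force': 0.0, 'gripper_width': 85.69814560509606}
```

View pics/scene0.png

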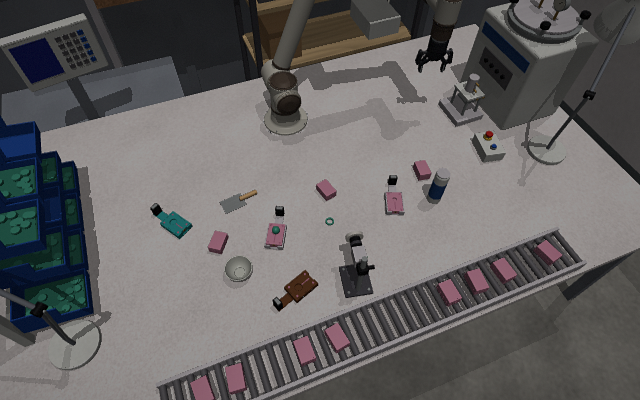

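View pics/side0.png

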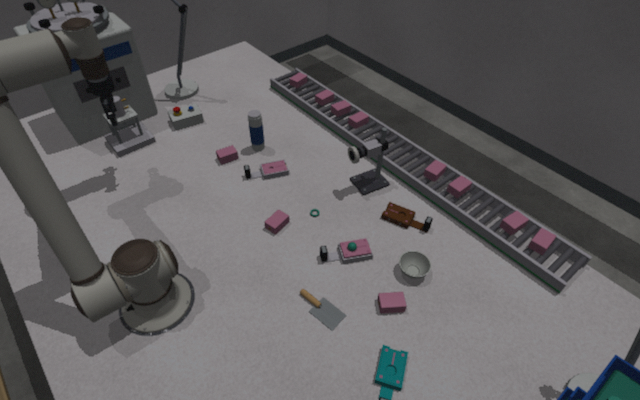

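The scene view shows candidates at (row, col): pink with green ball (234,276), pink without ball = spare (202,394), turquoise (222,173), brown (288,298). Only (234,276) is pink/aluminium with a ball. In the side view it is (250,354), its grip at (252,324). The inspection camera is at scene (270,355), side (160,368).

```bash
python3 - <<'E'
from h import *
np.set_printoptions(precision=1,suppress=True)
A=imaging.get_image('scene');B=imaging.get_image('side')
for n,a,b in [('grip',(210.4,278.8),(252.1,324.5)),('pocket',(234.4,275.8),(244.4,355.3)),('ball',(228.3,273.3),(249,352.1)),('land',(240.1,275),(246.6,362.6)),('carrier',(236.3,279.3),(252.4,352.5)),('lens',(231.9,351.6),(156.3,351.4)),('icam',(258.7,349.6),(192.1,345.5))]:
    print(n,*tri([ray(A,a),ray(B,b)]))
a=cv2.resize(A['pixels'][190:310,230:400,::-1],None,fx=4.6,fy=4.6,interpolation=cv2.INTER_CUBIC)
cv2.imwrite('pics/c1.png',a)
b=cv2.resize(B['pixels'][130:280,300:440,::-1],None,fx=4,fy=4,interpolation=cv2.INTER_CUBIC)
cv2.imwrite('pics/c2.png',b)
s=read_state();print(R.from_quat(s['ee_rot']).as_matrix());
W=imaging.get_image('wrist');M=R.from_quat(s['ee_rot']).as_matrix();print('cam in tool',M.T@(W['xyz']-s['position']));print(M.T@rm(W))
E
```

```text
grip [ 487.5 -200.1   33.7] [0.43432882222820357, 0.43432882222825264]
pocket [ 584.3 -243.2   34.8] [2.0476573659408976, 2.047657365940876]
ball [ 560.4 -248.    39.3] [2.1985041255227937, 2.1985041255227555]
land [ 602.  -255.8   24.4] [1.404303381971937, 1.4043033819719104]
carrier [ 577.  -234.4   -5.2] [4.102740718332524, 4.1027407183323765]
lens [752.6 -24.7 175.8] [3.3212203319286067, 3.3212203319286617]
icam [755.8 -14.1 -14.3] [2.608145613239579, 2.608145613239648]
[[ 1.  -0.3 -0. ]
 [-0.3 -1.  -0. ]
 [-0.   0.  -1. ]]
cam in tool [  79.8    0.3 -117.6]
[[ 0.  -1.  -0.3]
 [ 1.  -0.   0. ]
 [-0.  -0.3  1. ]]
```

View pics/c1.png

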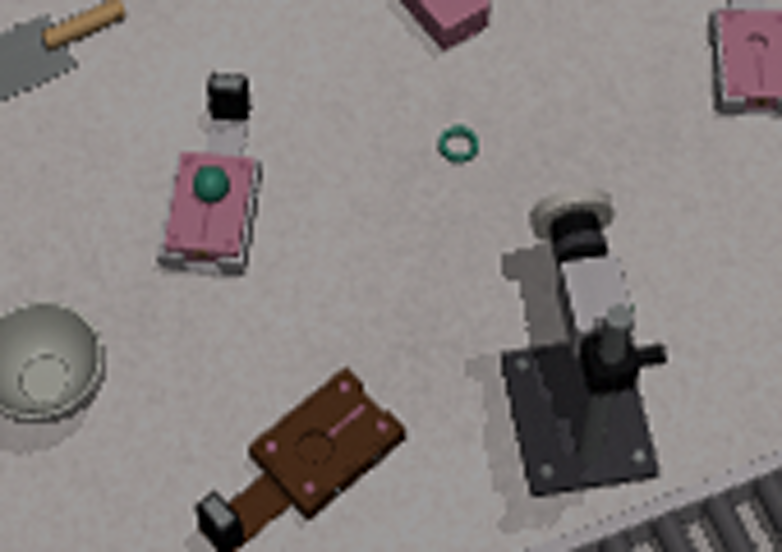

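The crop confirms it: pink mould half standing proud in a grey aluminium frame with a green ball (crop (185,210) = scene (230,276)), black grip at scene (211,280). The brown one and the ball-less spare are excluded. Now I'll move over it for wrist views.

Request:
{"fn": "apply_moves", "kwargs": {
  "rows": [
    {"hand": -1,"delta_pos": [595,668,0],"yaw": 0},
    {"hand": -1,"delta_pos": [595,668,0],"yaw": 0},
    {"hand": -1,"delta_pos": [595,668,0],"yaw": 0},
    {"hand": -1,"delta_pos": [595,668,0],"yaw": 0},
    {"hand": -1,"delta_pos": [595,668,0],"yaw": 0},
    {"hand": -1,"delta_pos": [595,668,0],"yaw": 0},
    {"hand": -1,"delta_pos": [595,668,0],"yaw": 0},
    {"hand": -1,"delta_pos": [595,668,0],"yaw": 0},
    {"hand": -1,"delta_pos": [595,668,0],"yaw": 0},
    {"hand": -1,"delta_pos": [595,668,0],"yaw": 0},
    {"hand": -1,"delta_pos": [595,668,0],"yaw": 0},
    {"hand": -1,"delta_pos": [595,668,0],"yaw": 0}
  ]
}}

```text
clock: 3.0
position: [393.7, 136.4, 256.9]
ee_rot: [0.988, -0.154, 0.001, -0.001]
contact_force: [0.3, -0.5, -0.1]
gripper_width: -0.2
grasp_force: 0.0
```

Request:
{"fn": "apply_moves", "kwargs": {
  "rows": [
    {"hand": -1,"delta_pos": [264,288,0],"yaw": 0},
    {"hand": -1,"delta_pos": [264,288,0],"yaw": 0},
    {"hand": -1,"delta_pos": [264,288,0],"yaw": 0},
    {"hand": -1,"delta_pos": [264,288,0],"yaw": 0},
    {"hand": -1,"delta_pos": [264,288,0],"yaw": 0},
    {"hand": -1,"delta_pos": [264,288,0],"yaw": 0},
    {"hand": -1,"delta_pos": [264,288,0],"yaw": 0},
    {"hand": -1,"delta_pos": [264,288,0],"yaw": 0},
    {"hand": -1,"delta_pos": [264,288,0],"yaw": 0},
    {"hand": -1,"delta_pos": [264,288,0],"yaw": 0},
    {"hand": -1,"delta_pos": [264,288,0],"yaw": 0},
    {"hand": -1,"delta_pos": [264,288,0],"yaw": 0}
  ]
}}

```text
clock: 4.0
position: [556.9, -217.3, 255.6]
ee_rot: [0.988, -0.155, -0.001, -0.0]
contact_force: [-0.1, 0.7, -0.6]
gripper_width: 0.3
grasp_force: 0.0
```

```bash
cat > look.py <<'E'
from h import *
import sys,json
tag=sys.argv[1]
im=imaging.get_image('wrist'); cv2.imwrite(f'pics/w{tag}.png',im['pixels'][:,:,::-1])
json.dump({k:(np.array(im[k]).tolist()) for k in ['fx','fy','cx','cy','xyz','rotation']},open(f'w{tag}.json','w'))
s=read_state();print(s['clock'],s['position'].round(1),s['ee_rot'].round(4),s['joints'].round(2))
for q in sys.argv[2:]:
    print(' P',q,[(np.round(r['location'],1).tolist(),round(r['score'],2)) for r in nets.pinpoint('wrist',q)])
E
python3 look.py 1 grip land pocket wax_ball_center carrier lens inspection_camera
```

```text
4.05 [ 556.7 -216.4  256. ] [ 9.880e-01 -1.546e-01 -5.000e-04 -1.000e-04] [-0.1   0.34 -0.06 -0.   -1.17  1.36]
 P grip [([229.8, 323.0], 0.74)]
 P land [([121.5, 346.6], 0.81)]
 P pocket [([158.9, 341.3], 0.91)]
 P wax_ball_center [([154.3, 339.0], 0.8)]
 P carrier [([139.9, 338.5], 0.65)]
 P lens []
 P inspection_camera []
```

View pics/w1.png

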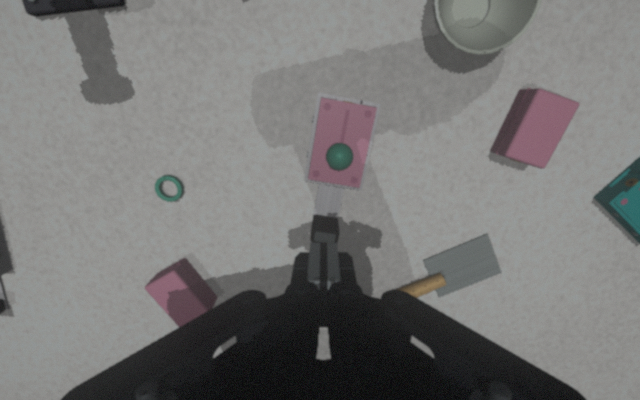

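The wrist view shows the carrier with the ball at (155,340), the grip at (230,323), and the land at (121,347). All match the net's points. Next comes a second view, towards the inspection camera.

Request:
{"fn": "apply_moves", "kwargs": {
  "rows": [
    {"hand": -1,"delta_pos": [6,-124,-44],"yaw": 0},
    {"hand": -1,"delta_pos": [6,-124,-44],"yaw": 0},
    {"hand": -1,"delta_pos": [6,-124,-44],"yaw": 0},
    {"hand": -1,"delta_pos": [6,-124,-44],"yaw": 0},
    {"hand": -1,"delta_pos": [6,-124,-44],"yaw": 0},
    {"hand": -1,"delta_pos": [6,-124,-44],"yaw": 0}
  ]
}}

```text
clock: 4.9
position: [600.3, -99.6, 300.1]
ee_rot: [0.988, -0.154, -0.0, -0.0]
contact_force: [0.5, -1.0, -0.4]
gripper_width: 0.2
grasp_force: 0.0
```

```bash
python3 look.py 2 grip land pocket wax_ball_center carrier lens inspection_camera focus
```

```text
4.95 [ 599.9 -100.4  299.7] [ 9.880e-01 -1.543e-01 -7.000e-04  1.000e-04] [ 0.1   0.33  0.04 -0.   -1.28  1.16]
 P grip [([221.0, 412.7], 0.78)]
 P land [([121.4, 446.1], 0.57)]
 P pocket [([155.9, 440.6], 0.87), ([22.3, 554.1], 0.45)]
 P wax_ball_center [([220.7, 418.7], 0.48), ([124.7, 444.9], 0.44), ([154.3, 438.0], 0.29), ([149.4, 434.9], 0.24)]
 P carrier [([138.3, 432.6], 0.83)]
 P lens [([22.6, 143.0], 0.86)]
 P inspection_camera []
 P focus []
```

View pics/w2.png

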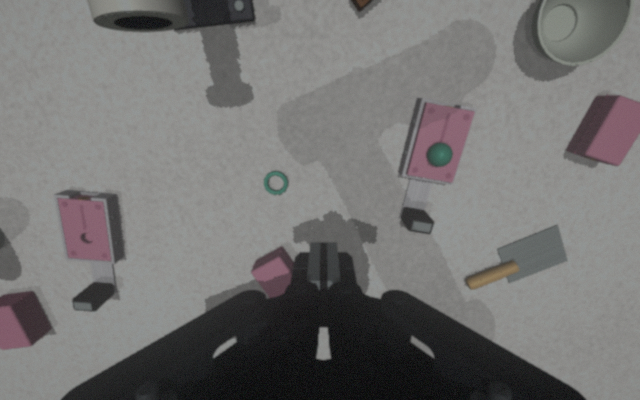

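The second view shows the carrier with the ball at (154,440), the grip at (221,413), the lens at (22,143), and the spare at (228,86).

```bash
cat >> h.py <<'E'
import json
def ld(t):
    d=json.load(open(f'w{t}.json')); return d
S0=dict(grip=(210.4,278.8),pocket=(234.4,275.8),ball=(228.3,273.3),land=(240.1,275),lens=(231.9,351.6))
D0=dict(grip=(252.1,324.5),pocket=(244.4,355.3),land=(246.6,362.6),lens=(156.3,351.4))
E
python3 - <<'E'
from h import *
np.set_printoptions(precision=1,suppress=True)
A=imaging.get_image('scene');B=imaging.get_image('side')
w1,w2=ld(1),ld(2)
P1=dict(grip=(229.8,323),land=(121.5,346.6),pocket=(158.9,341.3),ball=(154.3,339),car=(139.9,338.5))
P2=dict(grip=(221,412.7),land=(121.4,446.1),pocket=(155.9,440.6),ball=(154.3,438),car=(138.3,432.6),lens=(22.6,143))
for k in P1:
    r=[ray(w1,P1[k]),ray(w2,P2[k])]
    print(k,*tri(r))
    if k in D0: print('   all',*tri(r+[ray(A,S0[k]),ray(B,D0[k])]))
print('lens',*tri([ray(w2,P2['lens']),ray(A,S0['lens']),ray(B,D0['lens'])]))
# base plate dark corners in scene: mask
h=dict(grip=28,ball=38,pocket=38,land=30)
for k in h: print(k,'z fixed',onz(w1,P1[k],h[k]),onz(w2,P2[k],h[k]))
print(onz(w2,P2['lens'],170),onz(A,S0['lens'],170),onz(B,D0['lens'],170))
# base corners from scene crop (x,y)/4.6
for x,y in [(505,355),(655,470),(535,495)]: print(onz(A,(190+y/4.6,230+x/4.6),12))
E
```

```text
grip [ 481.  -193.4   16.3] [0.2970114701887578, 0.29701147018866386]
   all [ 487.3 -196.    30. ] [0.7114217704190088, 4.973472542398319, 3.821606884535817, 3.3199137466052107]
land [ 601.1 -259.    26.8] [1.3466674392867095, 1.346667439286891]
   all [ 601.5 -257.7   26.5] [1.8932433422413395, 1.9265519071553316, 3.1316708254225385, 0.6498336828446626]
pocket [ 564.9 -241.4   37.3] [0.49046178414923236, 0.49046178414927927]
   all [ 573.8 -242.8   38.7] [9.083990258709829, 8.060206116770717, 12.035007676721417, 6.9996398928496735]
ball [ 568.4 -240.    34.2] [1.0235219017063693, 1.0235219017063155]
car [ 581.8 -244.8    7.7] [1.0348268333641368, 1.03482683336424]
lens [755.1 -24.  177.9] [4.602281651046981, 3.2459951877779223, 5.128650930261442]
grip z fixed [ 486.3 -195.    28. ] [ 486.4 -191.3   28. ]
ball z fixed [ 570.2 -240.3   38. ] [ 568.5 -238.6   38. ]
pocket z fixed [ 564.5 -241.2   38. ] [ 565.6 -241.3   38. ]
land z fixed [ 600.1 -258.4   30. ] [ 603.  -258.2   30. ]
[762.2 -17.8 170. ] [747.8 -19.6 170. ] [757.4 -23.9 170. ]
[786.6 -71.1  12. ]
[916.5  -3.3  12. ]
[901.2 -96.3  12. ]
```

Heights agree with the text: grip about 28, ball centre 34–38, and land about 27–30 mm. Grip to pocket measures 93 mm and the carrier heads about -30°. I'll go above the land spot.

Request:
{"fn": "apply_moves", "kwargs": {
  "rows": [
    {"hand": -1,"delta_pos": [50,151,190],"yaw": 0.215},
    {"hand": -1,"delta_pos": [50,151,190],"yaw": 0.215},
    {"hand": -1,"delta_pos": [50,151,190],"yaw": 0.215},
    {"hand": -1,"delta_pos": [50,151,190],"yaw": 0.215},
    {"hand": -1,"delta_pos": [50,151,190],"yaw": 0.215},
    {"hand": -1,"delta_pos": [50,151,190],"yaw": 0.215},
    {"hand": -1,"delta_pos": [50,151,190],"yaw": 0.215},
    {"hand": -1,"delta_pos": [50,151,190],"yaw": 0.215},
    {"hand": -1,"delta_pos": [50,151,190],"yaw": 0.215},
    {"hand": -1,"delta_pos": [50,151,190],"yaw": 0.215}
  ]
}}

```text
clock: 6.28
position: [603.5, -258.8, 112.3]
ee_rot: [0.966, -0.259, 0.002, 0.0]
contact_force: [-0.2, -0.0, -0.3]
gripper_width: 0.0
grasp_force: 0.0
```

```bash
python3 look.py 3 land pocket wax_ball_center; python3 - <<'E'
from h import *
for c in ['scene','side']:
    im=imaging.get_image(c)
    r,k=(180,200) if c=='scene' else (180,270)
    cv2.imwrite(f'pics/{c}3.png',cv2.resize(im['pixels'][r:r+110,k:k+150,::-1],None,fx=2.6,fy=2.6,interpolation=cv2.INTER_CUBIC))
a=np.hstack([cv2.imread('pics/scene3.png'),cv2.imread('pics/side3.png')])
b=cv2.resize(cv2.imread('pics/w3.png')[60:400,80:560],(448,300))
c=np.zeros((300,a.shape[1],3),np.uint8);c[:,:448]=b
cv2.imwrite('pics/m3.png',np.vstack([a,c]))
E
```

```text
6.3333 [ 603.4 -258.6  112.5] [ 9.660e-01 -2.587e-01  1.900e-03 -1.000e-04] [-0.16  0.56 -0.09  0.   -0.92  1.21]
 P land [([223.4, 321.2], 0.95)]
 P pocket []
 P wax_ball_center []
```

View pics/m3.png

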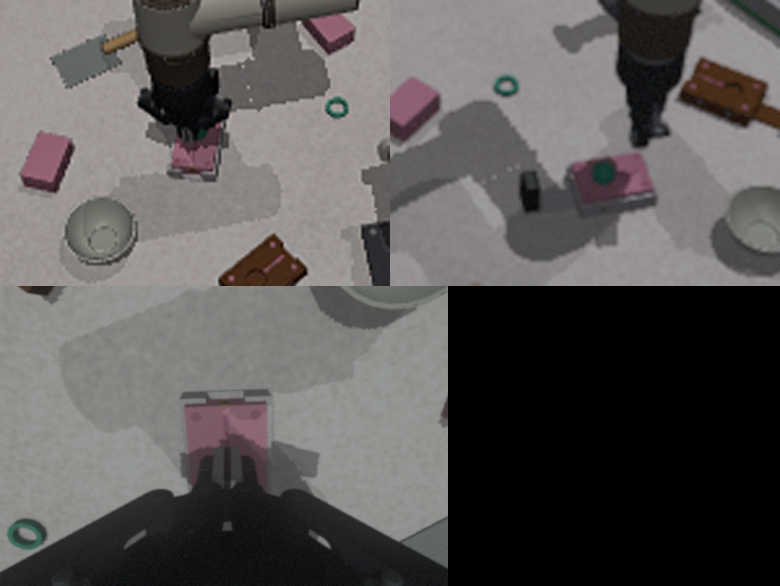

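The combined view shows the closed fingers above the pink face beyond the ball. In the wrist view the frame is square to the tool, with its far rim at about panel row 395, columns 182–271. I'll shift 4 mm outward and descend.

Request:
{"fn": "apply_moves", "kwargs": {
  "rows": [
    {"hand": -1,"delta_pos": [4,1,20],"yaw": 0},
    {"hand": -1,"delta_pos": [4,1,40],"yaw": 0},
    {"hand": -1,"delta_pos": [4,1,50],"yaw": 0},
    {"hand": -1,"delta_pos": [4,1,53],"yaw": 0},
    {"hand": -1,"delta_pos": [4,1,54],"yaw": 0},
    {"hand": -1,"delta_pos": [4,1,54],"yaw": 0}
  ]
}}

```text
clock: 7.08
position: [605.7, -262.3, 57.0]
ee_rot: [0.966, -0.259, 0.001, 0.0]
contact_force: [0.3, -0.2, 0.4]
gripper_width: -0.0
grasp_force: 0.0
```

Request:
{"fn": "apply_moves", "kwargs": {
  "rows": [
    {"hand": -1,"delta_pos": [0,0,1],"yaw": 0},
    {"hand": -1,"delta_pos": [0,0,2],"yaw": 0},
    {"hand": -1,"delta_pos": [0,0,3],"yaw": 0},
    {"hand": -1,"delta_pos": [0,0,4],"yaw": 0},
    {"hand": -1,"delta_pos": [0,0,4],"yaw": 0}
  ]
}}

```text
clock: 7.5
position: [605.9, -262.4, 54.2]
ee_rot: [0.966, -0.259, 0.001, 0.0]
contact_force: [-1.7, 1.0, 4.7]
gripper_width: -0.0
grasp_force: 2.6
```

Request:
{"fn": "apply_moves", "kwargs": {
  "rows": [
    {"hand": -1,"delta_pos": [0,0,1],"yaw": 0},
    {"hand": -1,"delta_pos": [0,0,2],"yaw": 0},
    {"hand": -1,"delta_pos": [0,0,3],"yaw": 0},
    {"hand": -1,"delta_pos": [0,0,3],"yaw": 0}
  ]
}}

```text
clock: 7.83
position: [605.9, -262.4, 51.3]
ee_rot: [0.966, -0.259, 0.001, 0.0]
contact_force: [-1.5, 1.1, 5.1]
gripper_width: 0.0
grasp_force: 2.9
```

Request:
{"fn": "apply_moves", "kwargs": {
  "rows": [
    {"hand": -1,"delta_pos": [0,0,1],"yaw": 0},
    {"hand": -1,"delta_pos": [0,0,2],"yaw": 0},
    {"hand": -1,"delta_pos": [0,0,3],"yaw": 0},
    {"hand": -1,"delta_pos": [0,0,3],"yaw": 0}
  ]
}}

```text
clock: 8.17
position: [605.9, -262.4, 48.3]
ee_rot: [0.966, -0.259, 0.001, 0.0]
contact_force: [-0.7, 1.7, 6.0]
gripper_width: -0.3
grasp_force: 2.9
```

Request:
{"fn": "apply_moves", "kwargs": {
  "rows": [
    {"hand": -1,"delta_pos": [0,0,0.5],"yaw": 0},
    {"hand": -1,"delta_pos": [0,0,1],"yaw": 0},
    {"hand": -1,"delta_pos": [0,0,1],"yaw": 0}
  ]
}}

```text
clock: 8.42
position: [606.0, -262.4, 48.1]
ee_rot: [0.966, -0.259, 0.001, 0.0]
contact_force: [-2.3, 1.3, 9.3]
gripper_width: 0.1
grasp_force: 4.5
```

Request:
{"fn": "apply_moves", "kwargs": {
  "rows": [
    {"hand": -1,"delta_pos": [0,0,0.7],"yaw": 0},
    {"hand": -1,"delta_pos": [0,0,1.5],"yaw": 0},
    {"hand": -1,"delta_pos": [0,0,1.5],"yaw": 0},
    {"hand": -1,"delta_pos": [0,0,1.5],"yaw": 0}
  ]
}}

```text
clock: 8.75
position: [606.0, -262.4, 47.9]
ee_rot: [0.966, -0.259, 0.001, 0.0]
contact_force: [-4.1, 3.1, 14.9]
gripper_width: -0.1
grasp_force: 7.4
```

Request:
{"fn": "apply_moves", "kwargs": {
  "rows": [
    {"hand": -1,"delta_pos": [0,0,1],"yaw": 0},
    {"hand": -1,"delta_pos": [0,0,2],"yaw": 0},
    {"hand": -1,"delta_pos": [0,0,2],"yaw": 0},
    {"hand": -1,"delta_pos": [0,0,2],"yaw": 0}
  ]
}}

```text
clock: 9.08
position: [606.0, -262.4, 47.8]
ee_rot: [0.966, -0.258, 0.002, 0.001]
contact_force: [-7.0, 5.1, 23.4]
gripper_width: -0.1
grasp_force: 11.3
```

The press stopped at TCP z 47.9, so the tip is at 23 mm, which is flush, with the force up to 23 N. I'll retreat and look over the grip.

Request:
{"fn": "apply_moves", "kwargs": {
  "rows": [
    {"hand": -1,"delta_pos": [0,0,-20],"yaw": 0},
    {"hand": -1,"delta_pos": [0,0,-55],"yaw": 0},
    {"hand": -1,"delta_pos": [0,0,-90],"yaw": 0},
    {"hand": -1,"delta_pos": [-135,0,-187],"yaw": 0},
    {"hand": -1,"delta_pos": [-135,0,-187],"yaw": 0},
    {"hand": -1,"delta_pos": [-135,0,-187],"yaw": 0},
    {"hand": -1,"delta_pos": [-135,0,-187],"yaw": 0},
    {"hand": -1,"delta_pos": [-135,0,-187],"yaw": 0},
    {"hand": -1,"delta_pos": [-135,0,-187],"yaw": 0},
    {"hand": -1,"delta_pos": [-135,0,-187],"yaw": 0}
  ]
}}

```text
clock: 9.92
position: [488.5, -194.5, 229.3]
ee_rot: [0.966, -0.259, 0.001, -0.0]
contact_force: [-0.4, -0.3, -0.6]
gripper_width: -0.3
grasp_force: 0.0
```

```bash
python3 look.py 4 grip land pocket wax_ball_center carrier; python3 - <<'E'
from h import *
np.set_printoptions(precision=1,suppress=True)
w=ld(4);I=cv2.imread('pics/w4.png');H=cv2.cvtColor(I,cv2.COLOR_BGR2HSV)
n,l,st,c=cv2.connectedComponentsWithStats(cv2.inRange(H,(65,90,30),(95,255,255)))
for i in range(1,n):
    if st[i,4]>150: print('green',c[i][::-1],st[i,4],onz(w,c[i][::-1],31))
m=cv2.inRange(H,(160,50,60),(180,255,255))|cv2.inRange(H,(0,50,60),(5,255,255))
cs=max(cv2.findContours(m,0,2)[0],key=lambda k:-1 if not(200<cv2.minAreaRect(k)[0][0]<440 and cv2.minAreaRect(k)[0][1]<210) else cv2.contourArea(k))
b=cv2.boxPoints(cv2.minAreaRect(cs));P=np.array([onz(w,p[::-1],23) for p in b]);print('pink',b,P,P.mean(0),np.linalg.norm(np.roll(P,1,0)-P,axis=1))
cv2.imwrite('pics/w4c.png',I)
E
```

```text
9.9667 [ 488.5 -194.6  228.4] [ 9.657e-01 -2.595e-01 -2.000e-04 -1.000e-04] [-0.07  0.24 -0.28 -0.   -1.05  1.12]
 P grip [([173.6, 323.4], 0.56)]
 P land [([41.0, 320.2], 0.64)]
 P pocket [([83.8, 325.0], 0.97)]
 P wax_ball_center [([43.4, 322.1], 0.21)]
 P carrier [([71.5, 323.8], 0.77)]
green [ 79.8 321.2] 336 [ 571.7 -240.9   31. ]
green [168.4 148.9] 211 [586.8 -42.7  31. ]
pink [[292. 119.]
 [292.  27.]
 [352.  27.]
 [352. 119.]] [[ 554.7 -196.7   23. ]
 [ 625.5 -240.6   23. ]
 [ 597.5 -289.    23. ]
 [ 524.2 -249.3   23. ]] [ 575.5 -243.9   23. ] [60.8 83.3 55.9 83.3]
```

View pics/w4.png

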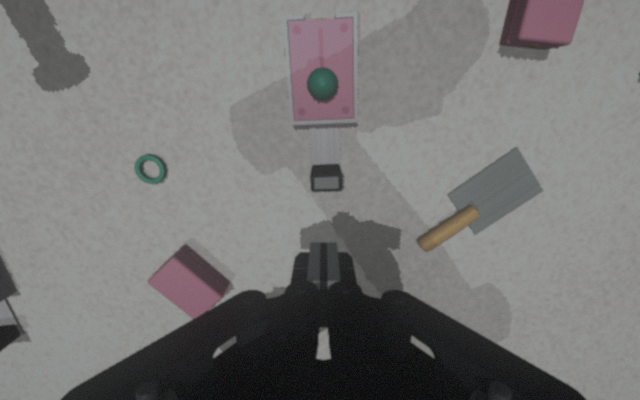

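The view shows the mould flush in its frame, the ball at (84,323), and the grip block's top face at about (183,327). I'll compute the grasp from those.

```bash
python3 - <<'E'
from h import *
np.set_printoptions(precision=1,suppress=True)
w=ld(4);I=cv2.imread('pics/w4.png')
print(I[160:196:2,326].max(1)); print(I[184,304:350:2].max(1))
for n,p,z in [('top c',(183.5,326.5),48),('grip net',(173.6,323.4),28),('ball',(84,322.5),31),('land',(41,320.2),23),('far L',(17,288),23),('far R',(17,354),23),('near L',(122,294),23),('near R',(121,356),23)]:
    print(n,onz(w,p,z))
E
```

```text
[133 127  83  55  50  51  48  54  67 101 102 103 104 101  87  62 119 137]
[133 133 138 112  55  83 104 104 103 104 104 104 104 102 103 101 101  86
  51  76 127 134 139]
top c [ 484.5 -196.4   48. ]
grip net [ 490.6 -196.4   28. ]
ball [ 567.8 -240.    31. ]
land [ 602.1 -257.4   23. ]
far L [ 634.3 -241.7   23. ]
far R [ 603.8 -294.5   23. ]
near L [ 551.1 -196.9   23. ]
near R [ 520.4 -251.9   23. ]
```

Request:
{"fn": "apply_moves", "kwargs": {
  "rows": [
    {"hand": 0.2,"delta_pos": [-1,2,100],"yaw": 1.552},
    {"hand": 0.2,"delta_pos": [-1,2,100],"yaw": 1.552},
    {"hand": 0.2,"delta_pos": [-1,2,100],"yaw": 1.552},
    {"hand": 0.2,"delta_pos": [-1,2,100],"yaw": 1.552},
    {"hand": 0.2,"delta_pos": [-1,2,100],"yaw": 1.552},
    {"hand": 0.2,"delta_pos": [-1,2,100],"yaw": 1.552},
    {"hand": 0.2,"delta_pos": [-1,2,100],"yaw": 1.552},
    {"hand": 0.2,"delta_pos": [-1,2,100],"yaw": 1.552},
    {"hand": 0.2,"delta_pos": [-1,2,100],"yaw": 1.552},
    {"hand": 0.2,"delta_pos": [-1,2,100],"yaw": 1.552},
    {"hand": 0.2,"delta_pos": [-1,2,100],"yaw": 1.552},
    {"hand": 0.2,"delta_pos": [-1,2,100],"yaw": 1.552}
  ]
}}

```text
clock: 11.22
position: [486.6, -196.0, 128.1]
ee_rot: [-0.527, 0.85, 0.0, -0.001]
contact_force: [-0.0, -0.5, -0.3]
gripper_width: 51.6
grasp_force: 0.0
```

```bash
python3 look.py 5 grip pocket wax_ball_center; python3 - <<'E'
from h import *
s=read_state();print(s['gripper_width'],2*np.degrees(np.arctan2(s['ee_rot'][1],s['ee_rot'][0])))
w=ld(5)
I=cv2.imread('pics/w5.png');H=cv2.cvtColor(I,cv2.COLOR_BGR2HSV)
n,l,st,c=cv2.connectedComponentsWithStats(cv2.inRange(H,(65,90,20),(95,255,255)))
for i in range(1,n):
    if st[i,4]>150: print('green',c[i][::-1],st[i],onz(w,c[i][::-1],31))
E
```

```text
11.2667 [ 486.5 -196.   128.1] [-5.254e-01  8.508e-01  4.000e-04 -5.000e-04] [-0.07  0.35 -0.41  0.   -0.81 -0.39]
 P grip [([207.5, 323.4], 0.64)]
 P pocket []
 P wax_ball_center [([204.2, 196.9], 0.96)]
51.46825600952553 244.157645296239
green [212.45772595 188.60932945] [178 202  24  23 343] [ 576.86175857 -238.70868848   31.        ]
```

View pics/w5.png

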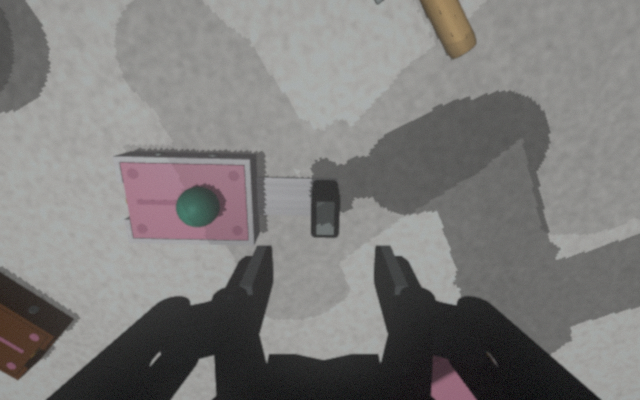

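The wrist view shows the grip block's top at (221,327) between the open fingers (columns 262–382) and the ball still in its pocket at (206,198). I'll finish the turn and descend.

Request:
{"fn": "apply_moves", "kwargs": {
  "rows": [
    {"hand": 0.2,"delta_pos": [2,2.5,30],"yaw": 0.053},
    {"hand": 0.2,"delta_pos": [2,2.5,60],"yaw": 0.053},
    {"hand": 0.2,"delta_pos": [2,2.5,80],"yaw": 0.053},
    {"hand": 0.2,"delta_pos": [2,2.5,90],"yaw": 0.053},
    {"hand": 0.2,"delta_pos": [2,2.5,93],"yaw": 0.053},
    {"hand": 0.2,"delta_pos": [2,2.5,93],"yaw": 0.053},
    {"hand": 0.2,"delta_pos": [2,2.5,93],"yaw": 0.053}
  ]
}}

```text
clock: 12.0
position: [484.2, -196.6, 36.7]
ee_rot: [-0.508, 0.862, -0.001, 0.001]
contact_force: [0.8, -0.4, 1.1]
gripper_width: 51.5
grasp_force: 0.0
```

```bash
python3 look.py 6 grip wax_ball_center
```

```text
12.05 [ 484.4 -196.6   37. ] [-5.076e-01  8.616e-01 -8.000e-04  1.000e-03] [-0.07  0.48 -0.5   0.   -0.59 -0.43]
 P grip [([276.5, 320.5], 0.64)]
 P wax_ball_center [([287.1, 118.3], 0.91)]
```

View pics/w6.png

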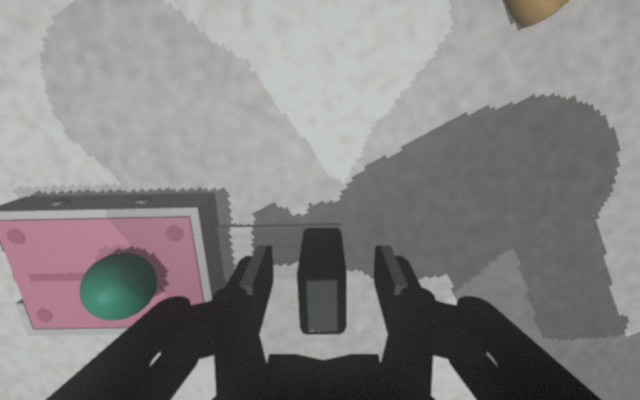

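The view shows the block's top at column 322, midway between the finger pads, with the ball clear at (287,119). I'll go down 2 mm and close.

Request:
{"fn": "apply_moves", "kwargs": {
  "rows": [
    {"hand": 0.2,"delta_pos": [0,0,2],"yaw": 0},
    {"hand": 0,"delta_pos": [0,0,2],"yaw": 0},
    {"hand": -0.15,"delta_pos": [0,0,2],"yaw": 0},
    {"hand": -0.3,"delta_pos": [0,0,2],"yaw": 0},
    {"hand": -0.45,"delta_pos": [0,0,2],"yaw": 0},
    {"hand": -0.6,"delta_pos": [0,0,2],"yaw": 0},
    {"hand": -1,"delta_pos": [0,0,2],"yaw": 0},
    {"hand": -1,"delta_pos": [0,0,2],"yaw": 0},
    {"hand": -1,"delta_pos": [0,0,2],"yaw": 0},
    {"hand": -1,"delta_pos": [0,0,2],"yaw": 0}
  ]
}}

```text
clock: 12.98
position: [483.9, -196.5, 34.2]
ee_rot: [-0.507, 0.862, -0.0, 0.0]
contact_force: [1.4, 0.1, 3.2]
gripper_width: 19.2
grasp_force: 59.7
```

Request:
{"fn": "apply_moves", "kwargs": {
  "rows": [
    {"hand": -1,"delta_pos": [0,0,-2],"yaw": 0},
    {"hand": -1,"delta_pos": [0,0,-6],"yaw": 0},
    {"hand": -1,"delta_pos": [0,0,-12],"yaw": 0},
    {"hand": -1,"delta_pos": [0,0,-20],"yaw": 0},
    {"hand": -1,"delta_pos": [0,0,-30],"yaw": 0},
    {"hand": -1,"delta_pos": [0,0,-40],"yaw": 0},
    {"hand": -1,"delta_pos": [0,0,-50],"yaw": 0},
    {"hand": -1,"delta_pos": [0,0,-56],"yaw": 0},
    {"hand": -1,"delta_pos": [0,0,-60],"yaw": 0},
    {"hand": -1,"delta_pos": [0,0,-60],"yaw": 0},
    {"hand": -1,"delta_pos": [0,0,-60],"yaw": 0}
  ]
}}

```text
clock: 13.9
position: [483.1, -196.4, 93.9]
ee_rot: [-0.507, 0.862, 0.0, 0.0]
contact_force: [0.7, 0.2, -4.0]
gripper_width: 19.1
grasp_force: 58.9
```

```bash
python3 look.py 7 grip wax_ball_center pocket land; python3 - <<'E'
from h import *
s=read_state();print(s['gripper_width'],s['grasp_force'],s['contact_force'],s['wrist_torque'])
E
```

```text
13.95 [ 482.9 -196.4   93.6] [-5.071e-01  8.619e-01  3.000e-04 -3.000e-04] [-0.07  0.39 -0.45 -0.   -0.73 -0.43]
 P grip [([282.9, 321.5], 0.79)]
 P wax_ball_center []
 P pocket []
 P land []
19.445504580649118 58.91013443470001 [ 0.27959287 -0.71382486 -4.00293412] [ 0.04915329  0.25795111 -0.00076045]
```

View pics/w7.png

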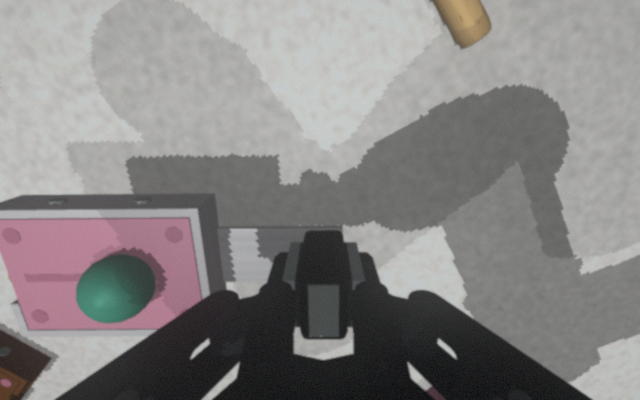

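The carrier is lifted, with the ball seated at (288,115) and the frame looking as it did on the bench. I'll raise it gently and turn it so the wrist camera faces the inspection camera; the carrier will come in crosswise, leaving more clearance to the lens.

Request:
{"fn": "apply_moves", "kwargs": {
  "rows": [
    {"hand": -1,"delta_pos": [0,0,-5],"yaw": -0.03},
    {"hand": -1,"delta_pos": [0,0,-15],"yaw": -0.09},
    {"hand": -1,"delta_pos": [0,0,-28],"yaw": -0.18},
    {"hand": -1,"delta_pos": [0,0,-42],"yaw": -0.28},
    {"hand": -1,"delta_pos": [0,0,-56],"yaw": -0.38},
    {"hand": -1,"delta_pos": [0,0,-70],"yaw": -0.48},
    {"hand": -1,"delta_pos": [0,0,-84],"yaw": -0.58},
    {"hand": -1,"delta_pos": [0,0,-98],"yaw": -0.68},
    {"hand": -1,"delta_pos": [0,0,-110],"yaw": -0.78},
    {"hand": -1,"delta_pos": [0,0,-120],"yaw": -0.87},
    {"hand": -1,"delta_pos": [0,0,-126],"yaw": -0.95},
    {"hand": -1,"delta_pos": [0,0,-130],"yaw": -1.0}
  ]
}}

```text
clock: 15.15
position: [483.4, -196.5, 224.4]
ee_rot: [0.859, -0.512, 0.0, -0.0]
contact_force: [0.0, 0.3, -3.0]
gripper_width: 19.1
grasp_force: 58.9
```

Request:
{"fn": "apply_moves", "kwargs": {
  "rows": [
    {"hand": -1,"delta_pos": [0,0,0],"yaw": -0.05},
    {"hand": -1,"delta_pos": [0,0,0],"yaw": -0.13},
    {"hand": -1,"delta_pos": [0,0,0],"yaw": -0.23},
    {"hand": -1,"delta_pos": [0,0,0],"yaw": -0.33},
    {"hand": -1,"delta_pos": [0,0,0],"yaw": -0.43},
    {"hand": -1,"delta_pos": [0,0,0],"yaw": -0.53},
    {"hand": -1,"delta_pos": [0,0,0],"yaw": -0.63},
    {"hand": -1,"delta_pos": [0,0,0],"yaw": -0.72},
    {"hand": -1,"delta_pos": [0,0,0],"yaw": -0.8},
    {"hand": -1,"delta_pos": [0,0,0],"yaw": -0.86},
    {"hand": -1,"delta_pos": [0,0,0],"yaw": -0.885},
    {"hand": -1,"delta_pos": [0,0,0],"yaw": -0.885}
  ]
}}

```text
clock: 16.15
position: [483.2, -196.5, 223.5]
ee_rot: [0.995, -0.096, -0.0, 0.0]
contact_force: [0.5, 0.5, -3.0]
gripper_width: 19.2
grasp_force: 58.9
```

Request:
{"fn": "apply_moves", "kwargs": {
  "rows": [
    {"hand": -1,"delta_pos": [3,-4,-1],"yaw": 0},
    {"hand": -1,"delta_pos": [10,-12,-4],"yaw": 0},
    {"hand": -1,"delta_pos": [20,-24,-8],"yaw": 0},
    {"hand": -1,"delta_pos": [31,-37,-12],"yaw": 0},
    {"hand": -1,"delta_pos": [43,-51,-16],"yaw": 0},
    {"hand": -1,"delta_pos": [55,-65,-20],"yaw": 0},
    {"hand": -1,"delta_pos": [66,-78,-24],"yaw": 0},
    {"hand": -1,"delta_pos": [76,-90,-27],"yaw": 0},
    {"hand": -1,"delta_pos": [83,-99,-29],"yaw": 0},
    {"hand": -1,"delta_pos": [87,-104,-30],"yaw": 0},
    {"hand": -1,"delta_pos": [88,-105,-30],"yaw": 0},
    {"hand": -1,"delta_pos": [88,-105,-30],"yaw": 0}
  ]
}}

```text
clock: 17.15
position: [589.9, -109.8, 253.5]
ee_rot: [0.995, -0.096, -0.0, 0.0]
contact_force: [-0.2, -0.3, -3.5]
gripper_width: 19.3
grasp_force: 58.9
```

```bash
python3 look.py 8 lens wax_ball_center grip; python3 - <<'E'
from h import *
np.set_printoptions(precision=1,suppress=True)
for c in ['scene','side']:
    im=imaging.get_image(c);cv2.imwrite(f'pics/{c}8.png',im['pixels'][:,:,::-1])
    for q in ['lens','wax_ball_center','grip','inspection_camera']:
        print(c,q,[(np.round(r['location'],1).tolist(),round(r['score'],2)) for r in nets.pinpoint(c,q)])
a=cv2.imread('pics/w8.png')
s=cv2.resize(cv2.imread('pics/side8.png')[120:270,280:440],None,fx=2.4,fy=2.4,interpolation=cv2.INTER_CUBIC)
t=cv2.resize(cv2.imread('pics/scene8.png')[200:310,250:400],None,fx=2.4,fy=2.4,interpolation=cv2.INTER_CUBIC)
o=np.zeros((600,800,3),np.uint8)
b=cv2.resize(a[:260],None,fx=.9,fy=.9);o[:b.shape[0],:b.shape[1]]=b
o[236:236+s.shape[0],:s.shape[1]]=s;o[236:236+t.shape[0],400:400+t.shape[1]]=t
cv2.imwrite('pics/m8.png',o)
E
```

```text
17.2 [ 589.4 -110.3  253.5] [ 9.954e-01 -9.630e-02 -6.000e-04  1.000e-04] [ 0.08  0.34 -0.06 -0.   -1.17  1.29]
 P lens [([295.0, 505.8], 0.41)]
 P wax_ball_center [([288.0, 114.4], 0.71)]
 P grip [([281.3, 322.0], 0.81)]
scene lens [([232.6, 353.3], 0.65)]
scene wax_ball_center [([185.3, 335.3], 0.54), ([220.2, 326.7], 0.42)]
scene grip [([300.8, 277.4], 0.88), ([189.0, 310.6], 0.77), ([208.9, 154.0], 0.7), ([171.7, 420.1], 0.64), ([186.4, 345.6], 0.21)]
scene inspection_camera [([256.9, 351.8], 0.94), ([270.6, 239.8], 0.7)]
side lens [([157.9, 354.4], 0.72), ([144.3, 260.2], 0.68)]
side wax_ball_center [([156.9, 314.6], 0.53)]
side grip [([173.0, 332.1], 0.91), ([223.4, 426.0], 0.88), ([302.7, 390.3], 0.56)]
side inspection_camera [([189.7, 347.1], 0.9)]
```

View pics/m8.png

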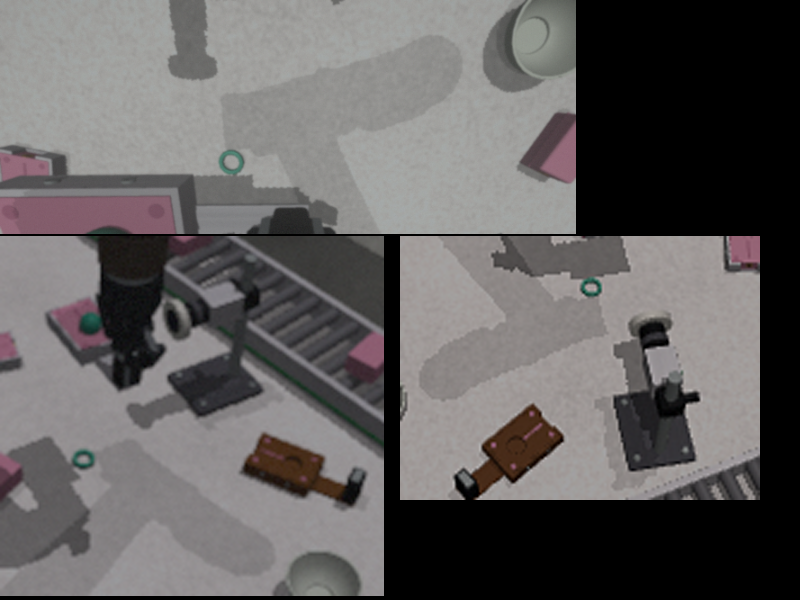

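This view is the last I'll take. It shows the held carrier with the ball (side crop (90,322)) in front of the ring light (177,317), level and clear. From here I'll work from numbers only, with closer wrist positions to measure the lens.

Request:
{"fn": "apply_moves", "kwargs": {
  "rows": [
    {"hand": -1,"delta_pos": [3,-1,0],"yaw": 0},
    {"hand": -1,"delta_pos": [9,-4,0],"yaw": 0},
    {"hand": -1,"delta_pos": [18,-8,0],"yaw": 0},
    {"hand": -1,"delta_pos": [28,-12,0],"yaw": 0},
    {"hand": -1,"delta_pos": [37,-16,0],"yaw": 0},
    {"hand": -1,"delta_pos": [44,-18,0],"yaw": 0},
    {"hand": -1,"delta_pos": [47,-19,0],"yaw": 0},
    {"hand": -1,"delta_pos": [47,-19,0],"yaw": 0}
  ]
}}

```text
clock: 18.52
position: [640.4, -100.4, 253.2]
ee_rot: [0.995, -0.096, -0.0, 0.0]
contact_force: [-0.2, -0.4, -3.0]
gripper_width: 19.1
grasp_force: 58.9
```

```bash
python3 look.py 9 lens wax_ball_center inspection_camera focus
```

```text
18.5667 [ 639.7 -100.5  253.3] [ 9.954e-01 -9.630e-02 -5.000e-04  0.000e+00] [ 0.09  0.43  0.06 -0.   -1.21  1.28]
 P lens [([55.1, 142.3], 0.96)]
 P wax_ball_center [([286.0, 113.9], 0.69)]
 P inspection_camera []
 P focus [([282.3, 323.1], 0.24)]
```

Request:
{"fn": "apply_moves", "kwargs": {
  "rows": [
    {"hand": -1,"delta_pos": [3,-1,-2],"yaw": 0},
    {"hand": -1,"delta_pos": [9,-3,-6],"yaw": 0},
    {"hand": -1,"delta_pos": [17,-6,-12],"yaw": 0},
    {"hand": -1,"delta_pos": [25,-10,-18],"yaw": 0},
    {"hand": -1,"delta_pos": [32,-13,-24],"yaw": 0},
    {"hand": -1,"delta_pos": [36,-16,-28],"yaw": 0},
    {"hand": -1,"delta_pos": [37,-17,-30],"yaw": 0},
    {"hand": -1,"delta_pos": [37,-17,-30],"yaw": 0}
  ]
}}

```text
clock: 19.43
position: [679.6, -90.8, 284.3]
ee_rot: [0.995, -0.096, 0.0, -0.0]
contact_force: [0.3, 0.6, -3.9]
gripper_width: 19.5
grasp_force: 59.0
```

```bash
python3 look.py 10 lens wax_ball_center inspection_camera
```

```text
19.4833 [679.1 -90.9 283.8] [ 9.954e-01 -9.620e-02 -1.000e-04 -1.000e-04] [ 0.1   0.47  0.22 -0.   -1.32  1.28]
 P lens [([116.8, 200.9], 0.87)]
 P wax_ball_center [([289.0, 114.9], 0.81)]
 P inspection_camera []
```

```bash
python3 - <<'E'
from h import *
np.set_printoptions(precision=1,suppress=True)
A=imaging.get_image('scene');B=imaging.get_image('side')
w9,w10,w2=ld(9),ld(10),ld(2)
r9,r10,r2=ray(w9,(55.1,142.3)),ray(w10,(116.8,200.9)),ray(w2,(22.6,143))
rs=[ray(A,(232.3,352.5)),ray(B,(157.1,353))]
print('w9,w10',*tri([r9,r10]));print('w9,10,2',*tri([r9,r10,r2]));print('all',*tri([r9,r10,r2]+rs))
for t,p in [(9,(55.1,142.3)),(10,(116.8,200.9))]: print(onz(ld(t),p,170))
for t,(r,c) in [(9,(55,142)),(10,(117,201))]:
    I=cv2.imread(f'pics/w{t}.png');g=I.max(2)
    ys=range(max(0,r-54),r+62,4);print(t)
    for y in ys: print(y,''.join(format(int(v)//16,'x') for v in g[y,c-80:c+84:3]))
# ball: fit mask
for t in (6,7,9,10):
    H=cv2.cvtColor(cv2.imread(f'pics/w{t}.png'),cv2.COLOR_BGR2HSV)
    m=cv2.inRange(H,(65,80,15),(95,255,255));m[:,:60]=0;m[:240]=0;m[:,170:]=0
    cs=max(cv2.findContours(m,0,2)[0],key=cv2.contourArea);print(t,cv2.fitEllipse(cs))
E
```

```text
w9,w10 [760.7 -18.8 175.2] [0.3637806484510786, 0.36378064845101704]
w9,10,2 [760.7 -19.  174.7] [0.7477256742558547, 0.1887107906285119, 0.8082362277104244]
all [759.  -21.9 175.4] [3.229925164541685, 3.1209655365309596, 1.8632584280761486, 5.570642850314667, 10.148495984642368]
[761.7 -15.8 170. ]
[761.  -17.1 170. ]
9
1 999aaaaaaa999512111122222111011111110234443333343222222
5 9999a999aa99a811111122222211111011110244443334432232233
9 99a99999aa9aa921111212222221111110101144343444432222222
13 9999aa9a9999a921111112222211111101111134444344432223222
17 9999a999999aaa53333332222221121111111144444444442222222
21 999a999999999999aaaaaaa99987664322111134677444432222232
25 999aa9899999999999aaaaaa9999888887776444787544442332232
29 99aaa98899999999aaaaaaaaa999888888777666655344443233223
33 aa99998899999999a9aaaaaa9999988888777666655444433232223
37 9a99a998999999999aaaaaaa9999988887777666655444433233323
41 99aaaa98999999aa9aaaaaaaa999998888777766655444333222232
45 aaaaaaa888888888888889999999988888777766655544776766666
49 99aa99a9554444444343333343444445555676666555448aa966666
53 99aaaaaaaa
[... 2378 characters left out ...]
aaaaaaaaaaaaaabaaaaaaaaaaaaaaaaaaaaaaaa9aa9aaaaaa
163 aaaaaaaaaaaaaaaaaaaaaaaaaaaaaaaaaaaaaaaaaaaaaaaaaaaaaaa
167 aaaaaaaaaaaaaaaaaaaaaaaaaaaaaaaaaaaaaaaaaaaaaaaaaaaaaaa
171 aaaaaaaaaaaaaaaaabaaaaaaaaaaaaaaaaaaaaaaaaaaaaaaaaaaaaa
175 aaaaaaaaaaaaaaaaaaaaaaaaaaaaaaaaaaaaaaaaaaaaaaaaaaaaaaa
6 ((110.8184585571289, 293.0863037109375), (49.79829025268555, 66.38665771484375), 110.8096694946289)
7 ((106.60906219482422, 296.029541015625), (49.8310661315918, 64.16173553466797), 117.15266418457031)
9 ((110.00987243652344, 289.6601867675781), (61.012691497802734, 67.15730285644531), 92.6778793334961)
10 ((108.70219421386719, 290.0701904296875), (60.96889877319336, 67.11643981933594), 91.12220764160156)
```

```bash
python3 - <<'E'
from h import *
np.set_printoptions(precision=2,suppress=True)
for t,r0,r1,c0,c1,z in [(10,4,94,130,200,12),(9,0,15,85,125,12)]:
    w=ld(t);g=cv2.GaussianBlur(cv2.imread(f'pics/w{t}.png').max(2),(3,3),0).astype(float)
    P=[]
    for r in range(r0,r1):
        row=g[r,c0:c1];i=np.argmax(row<105)
        if i==0: continue
        P.append(onz(w,(r,c0+i-1+(row[i-1]-105)/(row[i-1]-row[i])),z)[:2])
    P=np.array(P);
    for k in range(3):
        m=P.mean(0);u=np.linalg.svd(P-m)[2][0];d=(P-m)@np.array([-u[1],u[0]]);P=P[abs(d)<1.5]
    u*=np.sign(u[0]);print(t,len(P),P[0],P[-1],'heading',np.degrees(np.arctan2(u[1],u[0])),d.std())
# ring front edge in w10: last bright->; cylinder top edge at z~200 : per column find row of max gradient near 117
w=ld(10);I=cv2.GaussianBlur(cv2.imread('pics/w10.png'),(3,3),0).astype(float)
S=I.max(2)-I.min(2)
print(I[108:126:2,200],I[108:126:2,170])
for t in (9,10):
    H=cv2.imread(f'pics/w{t}.png').astype(int);print((H[112,200]),H[130,200])
# ball in world from w9,w10 via tool-frame
for t,e in [(9,(289.7,110)),(10,(290.1,108.7))]:
    w=ld(t);tz={9:253.3,10:283.8}[t]
    print(t,'ball',onz(w,e,tz-3.2), 'net',onz(w,(286.,113.9) if t==9 else (289,114.9),tz-3.2))
    # silhouette ellipse of sphere r15 at that pos, for check of depth
    for dz in (-5,0,5):
        c=rm(w).T@(onz(w,e,tz-3.2+dz)-np.array(w['xyz']));print('  minor diam px',dz,2*310.6*15/np.sqrt(c[2]**2-225), 'z',c[2])
E
```

```text
10 41 [860.28  58.1 ] [796.07  68.88] heading -8.06129181006813 0.6950281293582999
9 15 [851.66  85.67] [839.53  88.38] heading -12.511319731302128 0.05970229440494333
[[158. 164. 163.]
 [158. 163. 164.]
 [157. 164. 164.]
 [157. 164. 163.]
 [158. 163. 163.]
 [159. 163. 162.]
 [163. 166. 166.]
 [162. 165. 165.]
 [164. 167. 168.]] [[158. 164. 164.]
 [157. 163. 163.]
 [157. 164. 164.]
 [157. 163. 163.]
 [158. 163. 163.]
 [165. 168. 167.]
 [170. 171. 170.]
 [168. 170. 169.]
 [168. 170. 170.]]
[161 162 161] [158 161 162]
[157 164 163] [162 164 165]
9 ball [655.45  -5.81 250.1 ] net [656.93  -8.3  250.1 ]
  minor diam px -5 64.10488162727013 z 146.12745955027998
  minor diam px 0 66.79222854191538 z 140.3113405228965
  minor diam px 5 69.71621191146781 z 134.49522149551302
10 ball [694.26   5.09 280.6 ] net [694.27   2.1  280.6 ]
  minor diam px -5 63.749947603646476 z 146.93248913774553
  minor diam px 0 66.40620127041572 z 141.1176921448182
  minor diam px 5 69.29485551520273 z 135.30289515189082
```

```bash
python3 - <<'E'
from h import *
np.set_printoptions(precision=2,suppress=True)
def fit(w,px,z,n):
    P=np.array([onz(w,p,z)[:2] for p in px])
    for k in range(4):
        m=P.mean(0);u=np.linalg.svd(P-m)[2][0];d=(P-m)@np.array([-u[1],u[0]]);P=P[abs(d)<max(2*d.std(),.3)]
    a=np.degrees(np.arctan2(u[1],u[0]));print(n,len(P),P[0],P[-1],'dir',a,'std',d.std())
w=ld(10);g=cv2.GaussianBlur(cv2.imread('pics/w10.png'),(3,3),0).max(2).astype(float)
def cross(v,t):
    i=np.where((v[:-1]-t)*(v[1:]-t)<0)[0]
    return None if len(i)==0 else i[0]+(v[i[0]]-t)/(v[i[0]]-v[i[0]+1])
for c0,c1 in [(228,266)]:
    px=[(70+cross(g[70:90,c],75),c) for c in range(c0,c1) if cross(g[70:90,c],75)]; fit(w,px,12,'base front')
px=[(r,155+cross(g[r,155:190],110)) for r in range(72,96) if cross(g[r,155:190],110)];fit(w,px,170,'barrel L lo')
px=[(r,155+cross(g[r,155:190],110)) for r in range(40,69) if cross(g[r,155:190],110)];fit(w,px,170,'barrel L hi')
w2=ld(2);g2=cv2.GaussianBlur(cv2.imread('pics/w2.png'),(3,3),0).max(2).astype(float)
px=[(10+cross(g2[10:40,c],90),c) for c in range(190,250) if cross(g2[10:40,c],90)];fit(w2,px,12,'w2 base front')
px=[(r,235+cross(g2[r,235:275],90)) for r in range(0,18) if cross(g2[r,235:275],90)];fit(w2,px,12,'w2 base right')
w1=ld(1);g1=cv2.GaussianBlur(cv2.imread('pics/w1.png'),(3,3),0).max(2).astype(float)
px=[(4+cross(g1[4:30,c],90),c) for c in list(range(30,70))+list(range(108,120)) if cross(g1[4:30,c],90)];fit(w1,px,12,'w1 base front')
# ring front face in w10/w9: predicted circle vs. nets lens
for t in (9,10):
    w=ld(t)
    for h in (-9,-11,-13):
        e=np.radians(h);L=np.array([760.7,-18,170])
        c=np.array([proj(w,L+30*(np.cos(a)*np.array([-np.sin(e),np.cos(e),0])+np.sin(a)*np.array([0,0,1]))) for a in np.radians(np.arange(0,360,45))])
        print(t,h,c.round(0).tolist())
E
```

```text
base front 35 [797.09  -0.45] [788.06 -42.96] dir -101.83738782207075 std 0.10799128214967421
barrel L lo 24 [794.06  -4.98] [779.21  -1.9 ] dir 167.96012409337135 std 0.05200554952263882
barrel L hi 27 [813.68  -9.14] [797.5   -4.11] dir 160.40906508030386 std 0.3483009946335533
w2 base front 46 [793.85   1.16] [778.17 -66.58] dir -103.14921499453315 std 0.28474107038883006
w2 base right 18 [805.28 -62.25] [782.93 -76.04] dir -134.64266487101625 std 2.6884322244329617
w1 base front 36 [796.36  13.69] [776.02 -69.52] dir -103.38791573069614 std 0.3243625294828514
9 -9 [[58.0, 96.0], [53.0, 85.0], [49.0, 114.0], [50.0, 165.0], [54.0, 197.0], [59.0, 196.0], [62.0, 170.0], [61.0, 132.0]]
9 -11 [[56.0, 96.0], [51.0, 84.0], [49.0, 114.0], [51.0, 165.0], [56.0, 197.0], [60.0, 196.0], [62.0, 170.0], [60.0, 132.0]]
9 -13 [[54.0, 95.0], [50.0, 84.0], [49.0, 114.0], [53.0, 165.0], [58.0, 197.0], [61.0, 196.0], [62.0, 170.0], [59.0, 131.0]]
10 -9 [[118.0, 161.0], [120.0, 158.0], [120.0, 185.0], [118.0, 222.0], [115.0, 244.0], [114.0, 239.0], [115.0, 216.0], [116.0, 185.0]]
10 -11 [[117.0, 161.0], [119.0, 158.0], [120.0, 185.0], [119.0, 223.0], [117.0, 244.0], [115.0, 239.0], [115.0, 216.0], [115.0, 185.0]]
10 -13 [[115.0, 161.0], [118.0, 158.0], [120.0, 185.0], [120.0, 223.0], [118.0, 244.0], [116.0, 239.0], [115.0, 216.0], [114.0, 185.0]]
```

The lens axis heads -12.4° by agreeing edge fits (-11.8, -12.0, -12.5, -13.1, -13.4). The lens is at about (761,-18) in the wrist camera's frame. The ball sits at tool (-1.5,-93), as the geometry says. I'll now move back and then down to the focus.

Request:
{"fn": "apply_moves", "kwargs": {
  "rows": [
    {"hand": -1,"delta_pos": [-4,1,2],"yaw": 0},
    {"hand": -1,"delta_pos": [-9,3,8],"yaw": 0},
    {"hand": -1,"delta_pos": [-12,4,18],"yaw": 0},
    {"hand": -1,"delta_pos": [-12,4,30],"yaw": 0},
    {"hand": -1,"delta_pos": [-12,4,43],"yaw": 0},
    {"hand": -1,"delta_pos": [-12,4,56],"yaw": 0},
    {"hand": -1,"delta_pos": [-12,4,69],"yaw": 0},
    {"hand": -1,"delta_pos": [-12,4,82],"yaw": 0},
    {"hand": -1,"delta_pos": [-12,4,94],"yaw": 0},
    {"hand": -1,"delta_pos": [-12,4,103],"yaw": 0},
    {"hand": -1,"delta_pos": [-12,4,108.5],"yaw": 0},
    {"hand": -1,"delta_pos": [-12,4,110.5],"yaw": 0}
  ]
}}

```text
clock: 20.73
position: [666.0, -92.7, 172.0]
ee_rot: [0.995, -0.096, -0.001, 0.0]
contact_force: [0.8, -0.4, -3.3]
gripper_width: 19.3
grasp_force: 58.9
```

```bash
python3 look.py 11 lens wax_ball_center focus pocket grip; python3 - <<'E'
from h import *
np.set_printoptions(precision=1,suppress=True)
for c in ['scene','side']:
    im=imaging.get_image(c);cv2.imwrite(f'pics/{c}11.png',im['pixels'][:,:,::-1])
    for q in ['lens','wax_ball_center','pocket']:
        print(c,q,[(np.round(r['location'],1).tolist(),round(r['score'],2),onz(im,r['location'],170)) for r in nets.pinpoint(c,q)])
    H=cv2.cvtColor(cv2.imread(f'pics/{c}11.png'),cv2.COLOR_BGR2HSV)
    n,l,st,ce=cv2.connectedComponentsWithStats(cv2.inRange(H,(65,90,20),(95,255,255)))
    for i in range(1,n):
        if 10<st[i,4]<400 and 130<ce[i][1]<300 and 280<ce[i][0]<420: print('  green',ce[i][::-1],st[i],onz(im,ce[i][::-1],170))
g=cv2.imread('pics/w11.png').max(2)
for y in range(0,100,4): print(y,''.join(format(int(v)//16,'x') for v in g[y,0:200:3]))
E
```

```text
20.7833 [666.2 -92.7 172.4] [ 9.954e-01 -9.630e-02 -6.000e-04  1.000e-04] [ 0.1   0.53  0.02 -0.   -1.07  1.28]
 P lens [([98.0, 69.2], 0.96)]
 P wax_ball_center [([285.9, 117.4], 0.57)]
 P focus [([98.4, 69.5], 0.52)]
 P pocket []
 P grip [([281.1, 319.1], 0.65)]
scene lens [([230.3, 352.0], 0.75, array([742.6, -15.7, 170. ]))]
scene wax_ball_center [([214.7, 346.8], 0.62, array([678.6,  -6.5, 170. ]))]
scene pocket [([289.9, 296.4], 0.81, array([ 875.2, -266.1,  170. ])), ([210.5, 351.5], 0.61, array([668.6,  16. , 170. ])), ([215.9, 358.9], 0.22, array([698.5,  30.7, 170. ]))]
  green [214.7 348.5] [345 211   8   8  51] [680.7  -1.1 170. ]
side lens [([155.5, 353.3], 0.92, array([765.4, -25. , 170. ]))]
side wax_ball_center [([161.5, 328.0], 0.38, array([677.2,   6.8, 170. ]))]
side pocket [([366.0, 389.6], 0.79, array([ 325.1, -613.1,  170. ])), ([214.3, 397.9], 0.7, array([ 682.3, -309.4,  170. ])), ([161.5, 332.0], 0.66, array([687.7,  -1.8, 170. ])), ([305.3, 392.5], 0.41, array([ 443.6, -511. ,  170. ])), ([171.0, 271.3], 0.17, array([500. ,  90.5, 170. ]))]
  green [162.  33
[... 1185 characters left out ...]
aaaaaa999999988888888777777777666666555556789aaa8777767777766
64 aaaaaaaaaaaa99999988888888887777777766666665555444445aaaaaaaaaaaa76
68 aaaaaaaaaaaa999999988888888887777777766666555555444448aaaaaaaaaaa96
72 aaaaaaaaaaaa999999988988888887777777766666555555444447aaaaaaaaaaaa6
76 aaaaaaaaaaa9a99999998888888888777777666666655555544446aaaaaaaaaaa96
80 aaaa9aaaaaaa9999999999888888887777777766666655555444459aaaaaaaaaaa7
84 aaaaaaaaaaaaa99999999888888888777777776666665555544444aaaaaaaaaaaa7
88 aaaaaaaaaaaaa999999998888888888777777776666655555544449aaaaaaaaaaa7
92 aaaaaaaaaaaaaa99999998888888888877777776666665555544448aaaaaaaaaaa9
96 8877798777777777777777776677776666766666666666666655678aaaaaaaaaaaa
```

```bash
python3 - <<'E'
from h import *
np.set_printoptions(precision=1,suppress=True)
w=ld(11)
r=[ray(ld(9),(55.1,142.3)),ray(ld(10),(116.8,200.9)),ray(w,(98,69.2))]
print('lens',*tri(r),onz(w,(98,69.2),170),'ball',onz(w,(285.9,117.4),169.2))
A=imaging.get_image('scene');B=imaging.get_image('side')
print('ball AB',*tri([ray(A,(214.7,348.5)),ray(B,(162,331.1))]))
g=cv2.imread('pics/w11.png').max(2)
for y in range(96,124,2): print(y,''.join(format(int(v)//16,'x') for v in g[y,0:200:2]))
e=np.radians(-12.4);u=np.array([-np.sin(e),np.cos(e),0]);X=np.array([np.cos(e),np.sin(e),0])
for L in [(760.7,-18,170),(760,-22,170)]:
    for b in (0,):
        c=np.array([proj(w,np.array(L)+b*X+30*(np.cos(a)*u+np.sin(a)*np.array([0,0,1]))) for a in np.radians(np.arange(-180,180,5))])
        i=c[:,1].argmax();print(L,'max col',c[i],'rows',c[:,0].min(),c[:,0].max())
for t in (9,10):
    gg=cv2.imread(f'pics/w{t}.png').max(2);print(t)
    for y in ([50,54,58,62] if t==9 else [100,106,112,116,120]): print(y,''.join(format(int(v)//16,'x') for v in gg[y,60:280:2]))
E
```

```text
lens [761.3 -16.9 170.4] [0.8228040308978503, 0.4778690737967969, 0.45910402095197067] [761.4 -17.1 170. ] ball [682.4  -2.3 169.2]
ball AB [682.2  -2.4 171.8] [0.8123493807441429, 0.8123493807441541]
96 8887777998777777777777777767777777776677777776666677766666666666666666666655556778aaaaaaaaaaaaaaaaaa
98 aa9999999999998888888788877777777777777777777777777777777888888999999aaaaa999a9aaaaaaaaaaaaaaaaaaaaa
100 aaaa9aaaaaaaaaaaaaaaaaaaaaaaaaaaaaaaaaaaaaaaaaaaaaaaaaaaaaaaaaaaaaaaaaaaaaaaaaaaaaaaaaaaaaaaaaaaaaa9
102 aaaaaaaaaaaaaaaaaaaaaaaaaaaaaaaaa9aaaaaaaaaaaaaaaaaaaaaaaaaaaaaaaaaaaaaaaaaaaaaaaaaaaaaaaaaaaaaaaaa9
104 aaaaaaaaaaaaaaaaaaaaaaaaaaaaaaaaa9aaaaaaaaaaaaaaaaaaaaaaaaaaaaaaaaaaaaaaaaaaaaaaaaaaaaaaaaaaaaaaaaaa
106 aaaaaaaaaaaaaaaaaaaaaaaaaaaaaaaaaaaaaaaaaaaaaaaaaaaaaaaaaaaaaaaaaaaaaaaaaaaaaaaaaaaaaaaaaaaaaaaaaaaa
108 aaaaaaaaaaaaaaaaaaaaaaaaaaaaaaaaaaaaaaaaaaaaaaaaaaaaaaaaaaaaaaaaaaaaaaaaaaaaaaaaaaaaaaaaaaaaaaaaaaaa
110 aaaaaaaaaaaaaaaaaaaaaaaaaaaaaaaaaaaaaaaaaaaaaaaaaaaaaaaaaaaaaaaaaaaaaa9aaaaaaaaaaaaaaaaaaaaaaaaaaaaa
112 aaaaaaaaaaaaaaaaaaaaaaaaaaaaaaaaaaaaaaaaaaaaaaaaaaaaaaaaa
[... 1066 characters left out ...]
a999aa99
62 aaa99aaaa99aa9aaaaaaaaaaaaaaa9999aaa99aaaaaa9aaaaaaaaaa99aaaaaaaaaaaa9aaaaaa76666666666666666679aa99aa9999999a
10
100 aaaaaaaaaaaaaaaaaaaaaaaaaaaaaaaaaaaaaaaaaaaaaaa89999aaaaaaaaaaaaaaaaaaa999999888887776666554667776666665557999
106 aaaaaaaaaaaaaaaaaaaaaaaaaaaaaaaaaaaaaaaaaaaaaaa989999aaaaaaaaaaaaaaaaaaa99999988888777666554577777765565567999
112 aaaaaaaaaaaaaaaaaaaaaaaaaaaaaaabaaaaaaaaaaaaaaaa8999aaaaaaaaaaaaaaaaaaaaa9999998888777766555567776666666668999
116 aaaaaaaaaaaaaaaaaaaaaaaaaaaaaaaaaaaaaaaaaaaaaaaaa99aaaaaaaaaaaaaaaaaaaaaa9999998888888888887777777776566689999
120 aaaaaaaaaaaaaaaaaaaaaaaaaaaaaaaaaaaaaaaaaaaaaaaaaaaaaaaaaaaaaaaaaaaaaaaaaaaaaaaaaaaaaaaaaa97777777766666668999
```

The ring's right edge (column 163) matches the lens at (761.2,-17.4), so the focus is at about (683.1,-0.2,170). The ball is at about (682.4,-1.8,170). A small trim follows, then a hold.

Request:
{"fn": "apply_moves", "kwargs": {
  "rows": [
    {"hand": -1,"delta_pos": [0.2,-0.6,-0.1],"yaw": 0},
    {"hand": -1,"delta_pos": [0.4,-1.2,-0.3],"yaw": 0},
    {"hand": -1,"delta_pos": [0.5,-1.7,-0.4],"yaw": 0},
    {"hand": -1,"delta_pos": [0.5,-1.7,-0.4],"yaw": 0},
    {"hand": -1,"delta_pos": [0.5,-1.7,-0.4],"yaw": 0},
    {"hand": -1,"delta_pos": [0.5,-1.7,-0.4],"yaw": 0},
    {"hand": -1,"delta_pos": [0.5,-1.7,-0.4],"yaw": 0},
    {"hand": -1,"delta_pos": [0.5,-1.7,-0.4],"yaw": 0},
    {"hand": -1,"delta_pos": [0.5,-1.7,-0.4],"yaw": 0},
    {"hand": -1,"delta_pos": [0.5,-1.7,-0.4],"yaw": 0},
    {"hand": -1,"delta_pos": [0.5,-1.7,-0.4],"yaw": 0},
    {"hand": -1,"delta_pos": [0.5,-1.7,-0.4],"yaw": 0}
  ]
}}

```text
clock: 22.53
position: [667.4, -91.1, 173.7]
ee_rot: [0.995, -0.096, -0.0, -0.0]
contact_force: [-0.4, 0.2, -4.3]
gripper_width: 19.3
grasp_force: 58.9
```

```bash
python3 look.py 12 lens wax_ball_center; python3 - <<'E'
from h import *
np.set_printoptions(precision=1,suppress=True)
r=[]
for c in ['scene','side']:
    im=imaging.get_image(c);H=cv2.cvtColor(im['pixels'],cv2.COLOR_RGB2HSV)
    n,l,st,ce=cv2.connectedComponentsWithStats(cv2.inRange(H,(65,90,20),(95,255,255)))
    i=min(range(1,n),key=lambda i:np.hypot(*(ce[i]-((348.5,214.7) if c=='scene' else (331,162)))));r.append(ray(im,ce[i][::-1]));print(ce[i],st[i,4])
print('ball',*tri(r)); s=read_state();print(s['position'],abs(s['joint_vel']).max(),s['gripper_width'])
E
```

```text
22.5833 [667.4 -91.1 173.7] [ 0.9954 -0.0963  0.      0.    ] [ 0.1   0.53  0.03  0.   -1.07  1.27]
 P lens [([268.0, 134.6], 0.64), ([275.4, 55.9], 0.2)]
 P wax_ball_center [([288.2, 116.0], 0.79)]
[348.8 214.8] 49
[330.9 161.9] 43
ball [682.6  -1.2 171.2] [0.5399506856302518, 0.5399506856303382]
[667.4 -91.1 173.7] 0.0010108703247936328 19.049017145313357
```

```bash
python3 -c "
from h import *
print(workorder.job_done())"
```

```text
the job is handed in; nothing more can be done
None
```

The mould half is pressed home and the carrier is held level and still before the lens; I measured the ball about 1 mm from the focus point, and I handed the job in. I viewed 11 pictures, one over the limit of 10.

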